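# Set the throttle valve of the vacuum consolidation rig

## Robot

A 6-joint arm with a two-finger parallel gripper is mounted at the origin on the work surface. World frame = base frame: x ahead of the robot, y to its left, z up, the work surface at z = 0. Lengths are in m, angles in rad, forces in N, time in s.
With the tool pointing down it reaches from about 0.35 to 0.85 m from the base axis. Payload 8.1 kg.
Tool frame: the origin (TCP) lies at the very end of the fingers, on their centre line; the grasp point (between the pads) lies 19 mm behind it; z points along the fingers, y is the direction in which the jaws open and shut (so a half turn about z gives the same grasp; the last joint's range is limited). The gripper opens to 93 mm and grips with 3 to 60 N. Pads are 15 mm wide; open, the fingers measure 128 mm over their backs; the gripper's body (75 mm by 188 mm) begins 65 mm behind the grasp point.
Start: joints at [-1.396, 0.13, 1.488, -0, 1.523, -0.085], TCP at [0.154, -0.58, 0.219] pointing down, gripper open.
Joint ranges: [-2.96, 2.96], [-0.89, 2.26], [0.02, 2.5], [-1.34, 4.48], [0, 2.73], [-2.66, 2.66]. Speed limits (rad/s): [2.39, 2.39, 2.79, 3.14, 3.14, 3.14].

## Interface

Orientations are given as a rotation vector (axis times angle).
In Python, from plant import * gives the robot as it stands.
- The arm moves only by the tool apply_moves, never from a script. Its argument "commands" is one flat list of numbers, 7 for each row, row after row: the shift along the world's x, y, z in cm, then the turn, a rotation vector about the world's x, y, z in rad, then the finger opening in cm, from 0 to 9.3. A call has 1 to 8 rows; each row shifts and turns the pose as measured when the row begins; what a row does not reach is not made up. A row lasts 1/8 s, in which the tool goes at most 62.5 mm and 10.7 degrees, less where a joint would pass 70% of its speed; a pose out of reach is approached as far as the arm can. A call with a gripper value outside its range is refused whole. The fingers move at their own pace and stop on an object; "squeeze" is the grip in N (left out, the last holds). Time passes only in rows, so rows that do not move let the fingers close. It gives the time, the measured TCP pose, the force and the opening at its end, in the units of the state.
- read_state(): the state, without advancing time (a new reading comes with each control period).
- read_camera(name): name is "side" or "top" or "wrist"; returns (picture, depth): 400x640x3 uint8, blue, green, red; 400x640 float32, m along the optical axis (not along the pixel's ray), 0 where there is no reading.
- camera_model(name): a dict with "intrinsics" (3x3 intrinsics, pixels), "dist_coeffs" ([k1, k2, p1, p2, k3] as OpenCV has them; the pictures are not rectified), "R" (3x3) and "t" (3): a world point X has camera coordinates R X + t. Camera axes: x right, y down, z forward; pixel columns grow to the right and rows downward; lengths in m; the calibration is good to about 2 mm. A picture is of the moment at which its call begins: read the wrist's pose just before it. camera_model takes no time and is no camera call; for the wrist camera it gives the pose at the moment of the call.
- close_job(): hands the job in, once; it reports no verdict.
Trained networks look in the newest picture that a camera, given by its name, has taken for a name from the list of things; names that differ only in an ending like _2 or _b are one class to them, and where a whole thing is asked for, a point or a joint stands for the part that bears it (a point fixed in the world has none). Each returns a list of dicts, best first, with "conf" (0 to 1); they miss things now and then, are a little off and sometimes report something else, mostly with a low value. They report only what shows in the picture. A call takes as long as a camera call.
- find_in(query, camera): "point" ([x, y, z] in m, in the coordinates of the camera as it stood for that picture, good to about 4 mm: the middle of the surface that is visible of it).
- cut_out(query, camera): "mask" (400x640 bool, what is visible of it).
- spot_point(query, camera): "point" ([x, y, z] in m, in the coordinates of the camera as it stood for that picture, good to about 4 mm: a listed point, or the origin of a listed thing).
The state is a dict: "t": time; "q": joint angles; "dq": joint speeds; "joint_torque": joint torques, N m; "tool_pos": TCP position; "orientation": TCP orientation; "force": force on the tool from outside, world axes, zero at the start; "wrist_torque": the same for the moment, N m; "opening": finger opening in m.
Only numpy, scipy, OpenCV 4.12 (cv2) and the standard library are available. Lean on these libraries where they do the work, as an engineer would, in place of code of your own. Each camera call takes 0.05 s, during which the arm holds its last target. There are 200 camera calls.

## Task

Set the throttle valve on the vacuum rig: turn its handwheel clockwise (seen from above) until it is fully closed against its stop, then back it off exactly two full turns. Finish with the gripper still holding the wheel's revolving handle, the wheel standing still, so that the lock nut can be tightened; do not let go. Leave the chamber and the other things on the bench undisturbed.

Things in the scene. Friction and masses are not known exactly. Their poses are not given: they have to be found in the camera images.
- rig: Fixed vacuum rig: grey board (x -130 to +170, y -340 to +340, 12 mm thick) carrying in a row a pump (-y end, up to 155 mm above the table), a filter bowl, a brass globe valve with handwheel (middle) and a clear vacuum chamber (+y end). Origin on the table, directly under the valve's upright stem; z up; its -x side faces the robot; yaw within 0.35 rad.
- handwheel (a joint): Angle of the valve's handwheel in rad: 0 = fully closed, at a hard stop; grows counter-clockwise from above as the valve opens (one turn = 6.283; hard stop at four turns). It starts between 0.4 and 1.1 turns open. The wheel is stiff (about 0.25 N m, 4 N at the handle) and stays where it is left.
- hub (a point): Centre of the handwheel, on its upright axis, in the plane of the rim, 186 mm above the table. Plain aluminium wheel, three spokes, rim centre line of radius 62 mm, rim 15 mm thick (139 mm over all). It does not rise as it turns; the brass spindle end stands 8 mm above this point when closed and rises 3 mm a turn.
- handle_mid (a point): Mid-height (228 mm above the table) of the wheel's upright black handle: diameter 22 mm, to be gripped between 203 and 249 mm above the table (top 253, rim top 194). It stands on the rim, 62 mm from the axis, and spins freely on its pin: grip it firmly and carry it round without turning the hand. At closed, and after each whole turn, it is on the rig's -x side of the wheel.
- grip_handle: The same revolving handle as a body; origin at its foot, 195 mm above the table, on its axis.
- chamber: Clear vacuum chamber fixed on the rig: 216 mm across, lid at 172 mm above the table, with a dial gauge up to about 230 mm on the side away from the valve. Origin under its centre, at x +30, y +238 mm in the rig's frame, 12 mm above the table. Not to be struck.
- small_jar: Loose glass jar with white lid, 60 mm across, 80 mm high, on the rig's board in front of the valve, towards the chamber. Origin at the centre of its underside. Leave alone.
- spanner: Loose steel spanner 160 mm long lying flat on the rig's board in front of the pump side. Leave alone.
- potsherd: Loose flat clay sherd about 66 by 50 by 8 mm lying on the rig's board behind the valve, towards the chamber. Leave alone.
- large_jar: Loose glass jar with white lid, 82 mm across, 125 mm high, at the left side of the table. Leave alone.
- figurine: Loose fired-clay figurine, 54 mm across, 101 mm high, at the left side of the table. Leave alone.
- bowl: Loose white bowl, 90 mm across, 45 mm high, on the rig's board behind the valve, towards the pump. Leave alone.
- brush: Loose brush 200 mm long lying at the right side of the table. Leave alone.
- spatula: Loose spatula 190 mm long lying at the right side of the table. Leave alone.

How it is judged:
On the way:
1. the valve is fully closed, its wheel against the stop (value of joint handwheel below 0.06 rad), for 0.2 s.
At the end, for the whole second after the job is handed in: After having been closed to the stop (within 0.06 rad), the wheel stands still two full turns open (12.57 rad) to within 0.2 rad (11 degrees), and the fingers are around the revolving handle and press on it with more than 3 N (value of joint handwheel between 12.366 and 12.766 rad and velocity of joint handwheel between -0.1 and 0.1 rad/s and contact force between the fingers and grip_handle above 3 N and distance between the grasp point and handle_mid below 0.04 m); the arm keeps its last pose, push and grip.
It fails at once if the vacuum chamber is struck (more than 8 N) (contact force between any of the arm, the fingers and chamber above 8 N).
It fails at once if a loose thing on the bench is moved by more than 20 mm (distance of any of small_jar, spanner, potsherd, large_jar, figurine, bowl, brush, spatula from where it was at the start of the episode above 0.02 m).
It also fails if it takes over 67 s, if anything falls off the work surface, if the arm or the gripper's body presses on something with over 40 N, if the wrist force passes 120 N, or if a joint passes its speed limit or range.

## Working session

There is one attempt and no reset: what is moved stays moved. The work goes in short steps, Python scripts to look and compute and a tool call to move; the robot and the scene stay as the last step left them, time stands still between calls to the robot, and variables do not carry over. Pictures are saved under pics/ and viewed, about 8 in all and at most 12, crops included, and the job is handed in when it is done.

Besides the shell and the picture viewer there is one more tool, called after "Emit:" as name(argument=value, ...) on one line, values as JSON. apply_moves: Moves the arm, as the interface text tells. Its arguments: {"type":"object","properties":{"commands":{"type":"array"},"squeeze":{"type":"number"}},"required":["commands"]}

```bash
mkdir -p pics; ls; cat > h.py <<'E'
from plant import *
import numpy as np, cv2
def w(p,cam):
    m=camera_model(cam); return np.array(m["R"]).T@(np.array(p)-np.array(m["t"]).ravel())
def spots(cam,names):
    for n in names:
        for d in spot_point(n,cam)[:2]: print(cam,n,round(d["conf"],2),w(d["point"],cam).round(4))
E
python3 - <<'E'
from h import *
s=read_state();print({k:np.round(v,3) for k,v in s.items()})
ims=[]
for c in ["top","side"]:
    p,d=read_camera(c); cv2.imwrite(f"pics/{c}0.png",p)
    spots(c,["hub","handle_mid","rig","chamber","small_jar"])
E
```

```text
pics
{'t': np.float64(0.0), 'q': array([-1.396,  0.131,  1.489, -0.   ,  1.523, -0.085]), 'dq': array([-0.001, -0.001, -0.001,  0.001,  0.001,  0.   ]), 'joint_torque': array([ 2.0000e-03, -5.5984e+01, -4.9176e+01,  7.7000e-02,  3.6000e-02,
       -0.0000e+00]), 'tool_pos': array([ 0.154, -0.579,  0.218]), 'orientation': array([-3.113, -0.407,  0.   ]), 'force': array([-0.698, -0.627, -0.137]), 'wrist_torque': array([-0.035, -0.018, -0.054]), 'opening': np.float64(0.093)}
top hub 0.86 [0.567  0.0899 0.1859]
top hub 0.62 [0.6176 0.0554 0.1995]
top handle_mid 0.58 [0.6174 0.057  0.2314]
top rig 0.68 [0.5693 0.0906 0.0008]
top chamber 0.67 [0.6057 0.3258 0.0115]
top small_jar 0.72 [0.492  0.1825 0.0155]
side hub 0.62 [0.5736 0.0859 0.1896]
side handle_mid 0.48 [0.6203 0.0515 0.227 ]
side rig 0.83 [0.5709 0.0854 0.0012]
side chamber 0.69 [0.6132 0.3308 0.0119]
side small_jar 0.96 [0.4884 0.1795 0.0133]
side small_jar 0.35 [0.5425 0.5624 0.0021]
```

View pics/top0.png

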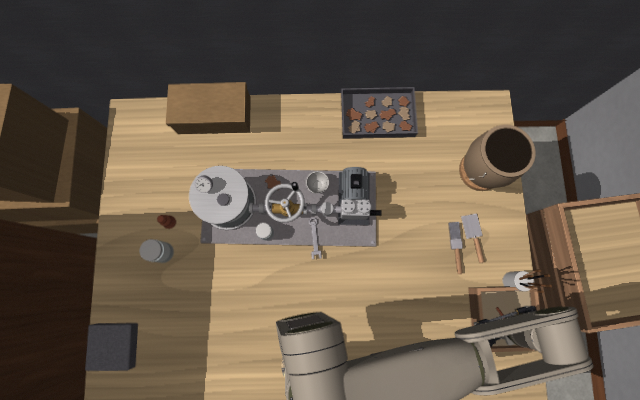

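View pics/side0.png

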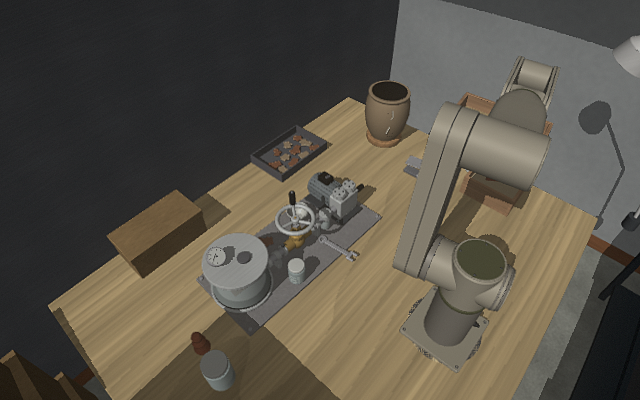

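The top view shows the handle at about (295,187), behind the hub (284,203) and on its pump side. That puts the wheel at about 0.41 turn open. I'll raise the arm and move toward it.

Emit:
apply_moves(commands=[0,0,6,0,0,0,9.3,2,2,5,0,0,0,9.3,3,4,0,0,0,0,9.3,3,4,0,0,0,0,9.3,3,4,0,0,0,0,9.3,3,4,0,0,0,0,9.3,3,4,0,0,0,0,9.3,3,4,0,0,0,0,9.3])

```text
t: 1.6
tool_pos: [0.3566, -0.3128, 0.3313]
orientation: [3.116, 0.397, 0.004]
force: [0.7, -1.0, -0.5]
opening: 0.093
```

Emit:
apply_moves(commands=[3,4,0,0,0,0,9.3,3,4,0,0,0,0,9.3,3,4,0,0,0,0,9.3,3,4,0,0,0,0,9.3,3,4,0,0,0,0,9.3,3,4,0,0,0,0,9.3,2,3,0,0,0,0,9.3,0,0,0,0,0,0,9.3])

```text
t: 2.6
tool_pos: [0.5632, -0.0297, 0.3325]
orientation: [3.113, 0.403, 0.009]
force: [0.1, -0.8, -1.2]
opening: 0.0931
```

```bash
python3 - <<'E'
from h import *
s=read_state();print({k:np.round(s[k],3) for k in ["t","q","tool_pos","orientation","force"]})
for c in ["wrist","top","side"]:
    p,d=read_camera(c); cv2.imwrite(f"pics/{c}1.png",p)
    spots(c,["hub","handle_mid","rig","chamber","grip_handle"])
E
```

```text
{'t': np.float64(2.6), 'q': array([-1.430e-01,  8.000e-03,  1.411e+00, -1.000e-03,  1.716e+00,
        1.170e+00]), 'tool_pos': array([ 0.563, -0.03 ,  0.332]), 'orientation': array([3.113, 0.403, 0.009]), 'force': array([ 0.092, -0.785, -1.153])}
wrist hub 0.81 [0.5685 0.0867 0.1853]
wrist handle_mid 0.8 [0.6211 0.0486 0.2258]
wrist handle_mid 0.65 [0.4899 0.1754 0.0124]
wrist rig 0.66 [0.565  0.0855 0.001 ]
wrist chamber 0.85 [0.6112 0.3213 0.012 ]
wrist chamber 0.52 [0.4891 0.1758 0.0162]
wrist grip_handle 0.75 [0.6149 0.0419 0.1992]
top hub 0.84 [0.564  0.0911 0.1843]
top hub 0.57 [ 0.4623 -0.0046  0.0101]
top rig 0.76 [ 5.688e-01  9.030e-02 -1.000e-04]
top rig 0.47 [ 0.4166 -0.5568  0.0049]
top chamber 0.97 [0.6088 0.3301 0.0114]
top chamber 0.65 [ 0.5686  0.0905 -0.0021]
side hub 0.78 [0.5747 0.089  0.1876]
side handle_mid 0.39 [0.623  0.0523 0.2274]
side rig 0.93 [0.5714 0.0894 0.0017]
side rig 0.28 [0.6128 0.328  0.0131]
side chamber 0.61 [0.6123 0.3286 0.0161]
side chamber 0.56 [ 0.4264  0.5799 -0.0017]
```

View pics/wrist1.png

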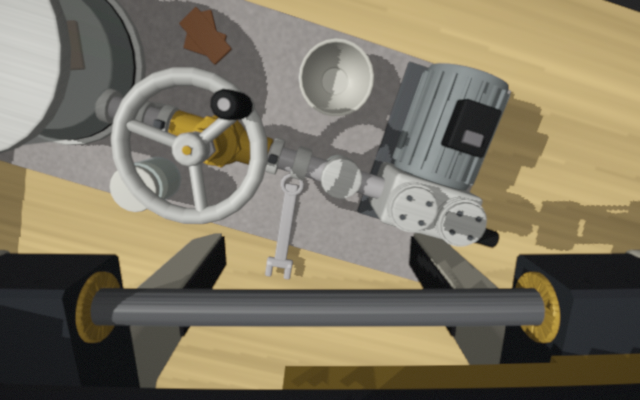

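The wrist view shows the wheel centred at about (189,150) and the handle at (231,104). I'll refine the hub and handle positions from depth, and the rig yaw from the board edges.

```bash
cat >> h.py <<'E'
def cloud(cam):
    p,d=read_camera(cam); m=camera_model(cam); K=np.array(m["intrinsics"]); 
    vv,uu=np.nonzero(d>0)
    n=cv2.undistortPoints(np.stack([uu,vv],1).astype(float)[:,None],K,np.array(m["dist_coeffs"],float))[:,0]
    z=d[vv,uu][:,None]; X=np.hstack([n*z,z])
    return (X-np.array(m["t"]).ravel())@np.array(m["R"]), uu,vv,p
E
python3 - <<'E'
from h import *
from scipy.optimize import least_squares
for c in ["wrist","top"]:
    X,u,v,p=cloud(c)
    r=np.hypot(X[:,0]-.569,X[:,1]-.088)
    k=(r>.045)&(r<.08)&(X[:,2]>.186)&(X[:,2]<.197); P=X[k]
    f=least_squares(lambda q:np.hypot(P[:,0]-q[0],P[:,1]-q[1])-q[2],[.569,.088,.062],loss="soft_l1",f_scale=.003)
    print(c,k.sum(),"rim",f.x,P[:,2].max())
    k=(np.hypot(X[:,0]-.62,X[:,1]-.05)<.03)&(X[:,2]>.247)&(X[:,2]<.26); H=X[k]
    if k.sum(): print("handle top",k.sum(),H.mean(0),H.min(0),H.max(0),(H.min(0)+H.max(0))/2)
    k=(abs(X[:,2]-.012)<.004)&(abs(X[:,0]-.57)<.3)&(abs(X[:,1]-.09)<.4)
    print("board",k.sum(),cv2.minAreaRect(X[k][:,:2].astype(np.float32)))
    # near (-x) edge: min x per y bin
    B=X[k]; ys=np.arange(-.2,.4,.01); e=[(y,np.percentile(B[abs(B[:,1]-y)<.005,0],2)) for y in ys if (abs(B[:,1]-y)<.005).sum()>5]
    e=np.array(e); g=least_squares(lambda q:q[0]+q[1]*e[:,0]-e[:,1],[.45,0],loss="soft_l1",f_scale=.003); print("edge yaw",-np.arctan(g.x[1]),g.x, len(e))
E
```

```text
wrist 7127 rim [0.57108854 0.08569576 0.06090323] 0.19602999346767971
handle top 783 [0.61818141 0.04822162 0.25232092] [0.60762226 0.03840543 0.24704205] [0.62828903 0.05978079 0.25552698] [0.61795565 0.04909311 0.25128452]
board 37509 ((0.5624911785125732, 0.07505056262016296), (0.6530816555023193, 0.3546713888645172), 87.71659851074219)
edge yaw -0.037981942827384665 [0.44168931 0.03800022] 61
top 243 rim [0.56921295 0.08970578 0.06198906] 0.19695257001344293
board 3554 ((0.5703580379486084, 0.09105771780014038), (0.7962437868118286, 0.5990962982177734), 89.99324035644531)
edge yaw -0.015815197284495333 [0.43949534 0.01581652] 59
```

Emit:
apply_moves(commands=[2.5,4,0,0,0,0,9.3,3,3.85,0,0,0,0,9.3,0,0,0,0,0,0,9.3])

```text
t: 3.98
tool_pos: [0.6188, 0.0481, 0.3327]
orientation: [3.113, 0.395, 0.01]
force: [0.4, 0.1, 0.3]
opening: 0.0929
```

```bash
python3 - <<'E'
from h import *
s=read_state();print({k:np.round(s[k],4) for k in ["t","q","tool_pos","orientation","force"]})
X,u,v,p=cloud("wrist"); cv2.imwrite("pics/w2.png",p)
spots("wrist",["hub","handle_mid"])
k=(np.hypot(X[:,0]-.62,X[:,1]-.05)<.03)&(X[:,2]>.247)&(X[:,2]<.26); H=X[k]
if k.sum(): print("handle top",k.sum(),H.mean(0),(H.min(0)+H.max(0))/2)
E
```

```text
{'t': np.float64(3.975), 'q': array([-0.0035,  0.1631,  1.2468, -0.0026,  1.7249,  1.3147]), 'tool_pos': array([0.6188, 0.0481, 0.3327]), 'orientation': array([3.1132, 0.3947, 0.01  ]), 'force': array([0.3936, 0.0903, 0.3091])}
wrist hub 0.71 [0.5689 0.0867 0.1888]
wrist handle_mid 0.87 [0.6185 0.0469 0.227 ]
handle top 652 [0.61902263 0.04784992 0.25272631] [0.61801101 0.04748303 0.25167839]
```

View pics/w2.png

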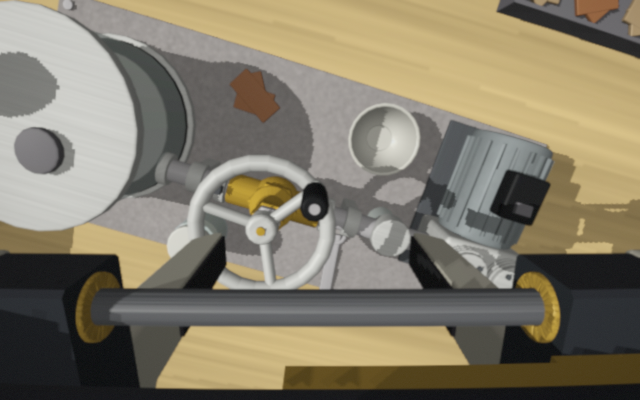

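The handle is centred between the fingers at (315,202), so the jaws are aligned. I'll descend and grip.

Emit:
apply_moves(commands=[0,0,-4,0,0,0,9.3,0,0,-4,0,0,0,9.3,0,0,-3,0,0,0,9.3,0,0,-1.2,0,0,0,9.3,0,0,0,0,0,0,9.3], squeeze=30)

```text
t: 4.75
tool_pos: [0.6167, 0.0396, 0.2133]
orientation: [3.111, 0.38, 0.022]
force: [0.1, 0.3, 0.6]
opening: 0.0931
```

Emit:
apply_moves(commands=[0,0,0,0,0,0,1,0,0,0,0,0,0,1,0,0,0,0,0,0,1,0,0,0,0,0,0,1,0,0,0,0,0,0,1,0,0,0,0,0,0,1])

```text
t: 5.5
tool_pos: [0.6188, 0.0405, 0.2188]
orientation: [3.112, 0.381, 0.033]
force: [-3.0, 9.0, 1.1]
opening: 0.0377
```

Emit:
apply_moves(commands=[0,0.4,-0.4,0,0,0,1,0,0.3,-0.2,0,0,0,1,0,0,0,0,0,0,1,0,0,0,0,0,0,1])

```text
t: 6.0
tool_pos: [0.6191, 0.049, 0.2141]
orientation: [3.113, 0.383, 0.036]
force: [-0.5, 0.7, 2.0]
opening: 0.0212
```

```bash
cat >> h.py <<'E'
HUB=np.array([.570,.0868]); YAW=-.04
def ang():
    s=read_state(); r=np.array(s["tool_pos"])[:2]-HUB
    a=np.arctan2(r[1],r[0]); print("t",round(s["t"],2),"pos",np.round(s["tool_pos"],4),"rv",np.round(s["orientation"],3),"F",np.round(s["force"],1),"open",round(float(s["opening"]),4),"r",np.hypot(*r).round(4),"ang",a.round(3),"joint mod", ((a-np.pi-YAW)%(2*np.pi)).round(3))
    R=cv2.Rodrigues(np.array(s["orientation"]))[0]; print("toolz",R[:,2].round(3),"tooly",R[:,1].round(3))
    return a
def plan(a0,da,n,r=.0618):
    "rows from the actual position, in cm"
    s=read_state(); p=np.array(s["tool_pos"])[:2]
    for i in range(1,n+1):
        q=HUB+r*np.array([np.cos(a0+i*da),np.sin(a0+i*da)]); print(((q-p)*100).round(2)); p=q
E
python3 -c "
from h import *
a=ang();plan(a,-.2,8)"
```

```text
t 6.0 pos [0.6191 0.049  0.2141] rv [3.113 0.383 0.036] F [-0.5  0.7  2. ] open 0.0212 r 0.062 ang -0.657 joint mod 2.525
toolz [ 0.023 -0.002 -1.   ] tooly [ 0.242 -0.97   0.008]
[-0.86 -0.89]
[-1.01 -0.71]
[-1.13 -0.5 ]
[-1.21 -0.26]
[-1.23 -0.02]
[-1.21  0.23]
[-1.14  0.46]
[-1.03  0.68]
```

Emit:
apply_moves(commands=[-0.9,-0.9,-0.1,0,0,0,1,-1.0,-0.7,-0.1,0,0,0,1,-1.1,-0.5,-0.1,0,0,0,1,-1.2,-0.3,0,0,0,0,1], squeeze=40)

```text
t: 6.5
tool_pos: [0.58, 0.0279, 0.2142]
orientation: [-3.117, -0.387, -0.053]
force: [4.5, 5.3, -2.0]
opening: 0.0211
```

```bash
python3 -c "
from h import *
a=ang();plan(a,-.2,8)"
```

```text
t 6.5 pos [0.58   0.0279 0.2142] rv [-3.117 -0.387 -0.053] F [ 4.5  5.3 -2. ] open 0.0211 r 0.0598 ang -1.402 joint mod 1.78
toolz [ 0.034  0.004 -0.999] tooly [ 0.244 -0.97   0.004]
[-1.2  -0.28]
[-1.22  0.16]
[-1.17  0.4 ]
[-1.06  0.63]
[-0.92  0.82]
[-0.74  0.99]
[-0.53  1.12]
[-0.29  1.2 ]
```

Emit:
apply_moves(commands=[-1.2,-0.3,-0.1,0,0.01,0,1,-1.25,0.1,-0.1,0,0.01,0,1,-1.2,0.35,-0.1,0,0.01,0,1,-1.1,0.6,0,0,0.01,0,1])

```text
t: 7.0
tool_pos: [0.5365, 0.0384, 0.2142]
orientation: [-3.108, -0.387, -0.015]
force: [7.3, 1.4, -6.3]
opening: 0.0211
```

```bash
python3 -c "
from h import *
a=ang();plan(a,-.2,8)"
```

```text
t 7.0 pos [0.5365 0.0384 0.2142] rv [-3.108 -0.387 -0.015] F [ 7.3  1.4 -6.3] open 0.0211 r 0.0589 ang -2.176 joint mod 1.006
toolz [ 0.008  0.01  -1.   ] tooly [ 0.245 -0.969 -0.008]
[-1.11  0.56]
[-0.76  0.97]
[-0.55  1.1 ]
[-0.32  1.19]
[-0.08  1.23]
[0.17 1.22]
[0.4  1.17]
[0.63 1.06]
```

Emit:
apply_moves(commands=[-1.0,0.7,0,0,0,0,1,-0.8,0.95,0,-0.005,0,0,1,-0.6,1.1,0,-0.005,0,0,1,-0.35,1.2,0,0,0,0,1])

```text
t: 7.5
tool_pos: [0.5114, 0.0761, 0.2141]
orientation: [3.112, 0.383, 0.026]
force: [2.7, -5.1, -0.2]
opening: 0.0213
```

```bash
python3 -c "
from h import *
a=ang();plan(a,-.2,4)"
```

```text
t 7.5 pos [0.5114 0.0761 0.2141] rv [3.112 0.383 0.026] F [ 2.7 -5.1 -0.2] open 0.0213 r 0.0595 ang -2.96 joint mod 0.222
toolz [ 0.017 -0.004 -1.   ] tooly [ 0.243 -0.97   0.008]
[-0.32  1.19]
[0.15 1.23]
[0.39 1.17]
[0.61 1.07]
```

Emit:
apply_moves(commands=[-0.1,0.9,0,0,0.01,0,1,0,0.9,0,0,0.01,0,1,0,0.9,0,0,0,0,1])

```text
t: 7.88
tool_pos: [0.5102, 0.0935, 0.214]
orientation: [3.096, 0.374, -0.015]
force: [0.3, -61.9, 3.5]
opening: 0.0217
```

```bash
python3 -c "
from h import *
a=ang();plan(a,-.2,4)"
```

```text
t 7.88 pos [0.5102 0.0935 0.214 ] rv [ 3.096  0.374 -0.015] F [  0.3 -61.9   3.5] open 0.0217 r 0.0602 ang 3.03 joint mod 6.212
toolz [-0.006 -0.024 -1.   ] tooly [ 0.238 -0.971  0.022]
[0.1  1.22]
[0.49 1.13]
[0.71 1.01]
[0.9  0.85]
```

It's on the stop, with 62 N reaction. I'll hold there at lower force and record the stop angle.

Emit:
apply_moves(commands=[0,0,0,0.01,0,0,1,0,0.05,0,0.01,0,0,1,0,0.05,0,0,0,0,1,0,0.05,0,0,0,0,1])

```text
t: 8.38
tool_pos: [0.5102, 0.0922, 0.2141]
orientation: [3.112, 0.371, -0.018]
force: [-2.0, -8.2, 3.6]
opening: 0.0211
```

```bash
python3 - <<'E'
from h import *
a=ang()
for c in ["top","side","wrist"]:
    p,d=read_camera(c); cv2.imwrite(f"pics/{c}3.png",p); spots(c,["hub","handle_mid","rig"])
ang()
E
```

```text
t 8.38 pos [0.5102 0.0922 0.2141] rv [ 3.112  0.371 -0.018] F [-2.  -8.2  3.6] open 0.0211 r 0.06 ang 3.051 joint mod 6.233
toolz [-0.01  -0.009 -1.   ] tooly [ 0.235 -0.972  0.006]
top hub 0.38 [0.5665 0.0906 0.1835]
top rig 0.65 [0.5671 0.092  0.001 ]
side hub 0.9 [0.5723 0.0881 0.1871]
side handle_mid 0.51 [ 5.431e-01  5.618e-01 -4.000e-04]
side handle_mid 0.43 [0.512  0.0945 0.226 ]
side rig 0.85 [0.5725 0.0855 0.0016]
wrist hub 0.92 [0.5697 0.0872 0.1868]
wrist hub 0.69 [0.5079 0.0893 0.2289]
wrist handle_mid 0.57 [0.5075 0.0884 0.2268]
wrist rig 0.77 [ 5.681e-01  8.690e-02 -5.000e-04]
t 8.97 pos [0.5102 0.0922 0.2141] rv [ 3.112  0.371 -0.018] F [-1.8 -7.8  2.5] open 0.021 r 0.06 ang 3.051 joint mod 6.233
toolz [-0.01  -0.009 -1.   ] tooly [ 0.235 -0.972  0.006]
```

```bash
cat >> h.py <<'E'
HUB=np.array([.5712,.0875])
def go(da=.25,n=8,r=.062,k=.95):
    a=ang(); s=read_state(); p=np.array(s["tool_pos"])[:2]
    R=cv2.Rodrigues(np.array(s["orientation"]))[0]; z=R[:,2]
    print("dz cm",round((.212-s["tool_pos"][2])*100,2),"tilt corr rx,ry",(-z[1]).round(3),z[0].round(3))
    for i in range(1,n+1):
        q=HUB+r*np.array([np.cos(a+i*da),np.sin(a+i*da)]); print(((q-p)*100/k).round(2),end=" "); p=q
E
python3 -c "
from h import *
go()"
```

```text
t 8.97 pos [0.5102 0.0922 0.2141] rv [ 3.112  0.371 -0.018] F [-1.8 -7.8  2.5] open 0.021 r 0.0611 ang 3.064 joint mod 6.246
toolz [-0.01  -0.009 -1.   ] tooly [ 0.235 -0.972  0.006]
dz cm -0.21 tilt corr rx,ry 0.009 -0.01
[-0.01 -1.62] [ 0.48 -1.56] [ 0.85 -1.39] [ 1.16 -1.14] [ 1.41 -0.81] [ 1.57 -0.44] [ 1.63 -0.04] [1.59 0.37]
```

Emit:
apply_moves(commands=[0,-1.6,-0.1,0.005,-0.005,0,1,0.5,-1.55,-0.1,0.005,-0.005,0,1,0.85,-1.4,0,0,0,0,1,1.15,-1.15,0,0,0,0,1,1.4,-0.8,0,0,0,0,1,1.55,-0.45,0,0,0,0,1,1.6,0,0,0,0,0,1,1.6,0.35,0,0,0,0,1])

```text
t: 9.98
tool_pos: [0.5942, 0.0314, 0.2141]
orientation: [-3.104, -0.382, 0.017]
force: [-6.4, 3.1, 5.8]
opening: 0.0214
```

```bash
python3 -c "
from h import *
go()"
```

```text
t 9.97 pos [0.5942 0.0314 0.2141] rv [-3.104 -0.382  0.017] F [-6.4  3.1  5.8] open 0.0214 r 0.0606 ang -1.181 joint mod 2.0
toolz [-0.013  0.013 -1.   ] tooly [ 0.242 -0.97  -0.016]
dz cm -0.21 tilt corr rx,ry -0.013 -0.013
[1.47 0.67] [1.17 1.13] [0.86 1.38] [0.49 1.55] [0.09 1.62] [-0.31  1.6 ] [-0.7   1.47] [-1.04  1.25]
```

Emit:
apply_moves(commands=[1.45,0.7,0,-0.005,-0.005,0,1,1.2,1.15,0,-0.005,-0.005,0,1,0.85,1.4,0,0,0,0,1,0.5,1.55,0,0,0,0,1,0.1,1.6,0,0,0,0,1,-0.3,1.6,0,0,0,0,1,-0.7,1.45,0,0,0,0,1,-1.05,1.25,0,0,0,0,1])

```text
t: 10.98
tool_pos: [0.6112, 0.138, 0.2141]
orientation: [3.118, 0.382, -0.031]
force: [-5.4, -15.3, 5.1]
opening: 0.0214
```

```bash
python3 -c "
from h import *
go()"
```

```text
t 10.97 pos [0.6112 0.138  0.2141] rv [ 3.118  0.382 -0.031] F [ -5.4 -15.3   5.1] open 0.0214 r 0.0644 ang 0.901 joint mod 4.082
toolz [-0.02  -0.003 -1.   ] tooly [ 0.241 -0.97  -0.002]
dz cm -0.21 tilt corr rx,ry 0.003 -0.02
[-1.55  0.64] [-1.56  0.47] [-1.63  0.07] [-1.59 -0.33] [-1.46 -0.71] [-1.24 -1.05] [-0.94 -1.33] [-0.58 -1.52]
```

Emit:
apply_moves(commands=[-1.5,0.6,0,0,-0.01,0,1,-1.55,0.45,0,0,-0.01,0,1,-1.6,0.05,0,0,0,0,1,-1.6,-0.35,0,0,0,0,1,-1.45,-0.7,0,0,0,0,1,-1.25,-1.05,0,0,0,0,1,-0.95,-1.3,0,0,0,0,1,-0.6,-1.5,0,0,0,0,1])

```text
t: 11.98
tool_pos: [0.5121, 0.1052, 0.2142]
orientation: [-3.114, -0.389, -0.03]
force: [10.3, 1.9, -4.0]
opening: 0.021
```

```bash
python3 -c "
from h import *
go()"
```

```text
t 11.97 pos [0.5121 0.1052 0.2142] rv [-3.114 -0.389 -0.03 ] F [10.3  1.9 -4. ] open 0.021 r 0.0617 ang 2.85 joint mod 6.032
toolz [ 0.018  0.006 -1.   ] tooly [ 0.246 -0.969 -0.001]
dz cm -0.22 tilt corr rx,ry -0.006 0.018
[-0.3 -1.6] [ 0.14 -1.62] [ 0.53 -1.54] [ 0.9  -1.36] [ 1.2  -1.09] [ 1.44 -0.76] [ 1.58 -0.38] [1.63 0.02]
```

Emit:
apply_moves(commands=[-0.25,-1.6,0,0,0.01,0,1,0.15,-1.6,0,0,0.01,0,1,0.55,-1.55,0,0,0,0,1,0.9,-1.35,0,0,0,0,1,1.2,-1.1,0,0,0,0,1,1.45,-0.75,0,0,0,0,1,1.6,-0.4,0,0,0,0,1,1.6,0,0,0,0,0,1])

```text
t: 12.98
tool_pos: [0.5823, 0.0282, 0.214]
orientation: [-3.093, -0.4, 0.015]
force: [-6.0, 6.0, 6.4]
opening: 0.0211
```

```bash
python3 -c "
from h import *
go()"
```

```text
t 12.97 pos [0.5823 0.0282 0.214 ] rv [-3.093 -0.4    0.015] F [-6.   6.   6.4] open 0.0211 r 0.0603 ang -1.386 joint mod 1.796
toolz [-0.012  0.022 -1.   ] tooly [ 0.254 -0.967 -0.024]
dz cm -0.2 tilt corr rx,ry -0.022 -0.012
[1.58 0.32] [1.38 0.86] [1.12 1.18] [0.8  1.42] [0.42 1.57] [0.02 1.63] [-0.39  1.58] [-0.76  1.44]
```

Emit:
apply_moves(commands=[1.55,0.35,0,-0.01,-0.005,0,1,1.4,0.85,0,-0.01,-0.005,0,1,1.1,1.2,0,0,0,0,1,0.8,1.4,0,0,0,0,1,0.4,1.55,0,0,0,0,1,0,1.6,0,0,0,0,1,-0.4,1.6,0,0,0,0,1,-0.75,1.45,0,0,0,0,1])

```text
t: 13.98
tool_pos: [0.6207, 0.1285, 0.214]
orientation: [-3.115, -0.401, 0.03]
force: [-9.2, -13.3, 7.6]
opening: 0.0212
```

```bash
python3 -c "
from h import *
go()"
```

```text
t 13.97 pos [0.6207 0.1285 0.214 ] rv [-3.115 -0.401  0.03 ] F [ -9.2 -13.3   7.6] open 0.0212 r 0.0643 ang 0.692 joint mod 3.873
toolz [-0.019 -0.002 -1.   ] tooly [ 0.253 -0.967 -0.003]
dz cm -0.2 tilt corr rx,ry 0.002 -0.019
[-1.37  0.96] [-1.42  0.79] [-1.58  0.41] [-1.63  0.01] [-1.58 -0.4 ] [-1.43 -0.77] [-1.2 -1.1] [-0.88 -1.37]
```

Emit:
apply_moves(commands=[-1.35,0.95,0,0,-0.01,0,1,-1.4,0.8,0,0,-0.01,0,1,-1.6,0.4,0,0,0,0,1,-1.6,0,0,0,0,0,1,-1.6,-0.4,0,0,0,0,1,-1.45,-0.75,0,0,0,0,1,-1.2,-1.1,0,0,0,0,1,-0.9,-1.35,0,0,0,0,1])

```text
t: 14.98
tool_pos: [0.5159, 0.116, 0.2142]
orientation: [3.114, 0.406, 0.028]
force: [11.8, 0.3, -4.2]
opening: 0.0209
```

```bash
python3 -c "
from h import *
go()"
```

```text
t 14.97 pos [0.5159 0.116  0.2142] rv [3.114 0.406 0.028] F [11.8  0.3 -4.2] open 0.0209 r 0.0622 ang 2.665 joint mod 5.846
toolz [ 0.018  0.001 -1.   ] tooly [ 0.256 -0.967  0.003]
dz cm -0.22 tilt corr rx,ry -0.001 0.018
[-0.54 -1.54] [-0.17 -1.62] [ 0.24 -1.61] [ 0.63 -1.5 ] [ 0.98 -1.3 ] [ 1.27 -1.01] [ 1.48 -0.67] [ 1.6  -0.28]
```

Emit:
apply_moves(commands=[-0.45,-1.2,0,0,0.01,0,1,-0.15,-0.9,0,0,0.01,0,1,0,-0.4,0,0,0,0,1,0,0,0,0,0,0,1,0,0,0,0,0,0,1])

```text
t: 15.6
tool_pos: [0.5103, 0.0933, 0.2141]
orientation: [-3.107, -0.408, 0.002]
force: [-1.2, 1.2, 2.0]
opening: 0.0213
```

```bash
python3 - <<'E'
from h import *
ang()
p,d=read_camera("side"); cv2.imwrite("pics/s4.png",cv2.resize(p[120:320,180:420],(720,600))); spots("side",["hub","handle_mid"])
p,d=read_camera("wrist"); cv2.imwrite("pics/w4.png",p); spots("wrist",["hub","handle_mid"])
E
```

```text
t 15.6 pos [0.5103 0.0933 0.2141] rv [-3.107e+00 -4.080e-01  2.000e-03] F [-1.2  1.2  2. ] open 0.0213 r 0.0612 ang 3.047 joint mod 6.228
toolz [-0.002  0.007 -1.   ] tooly [ 0.258 -0.966 -0.008]
side hub 0.67 [0.5702 0.0878 0.1871]
side handle_mid 0.38 [0.51   0.0956 0.2232]
wrist hub 0.65 [0.569  0.0892 0.1863]
wrist handle_mid 0.88 [0.5061 0.0907 0.2268]
wrist handle_mid 0.73 [ 0.5649  0.0864 -0.0015]
```

View pics/w4.png

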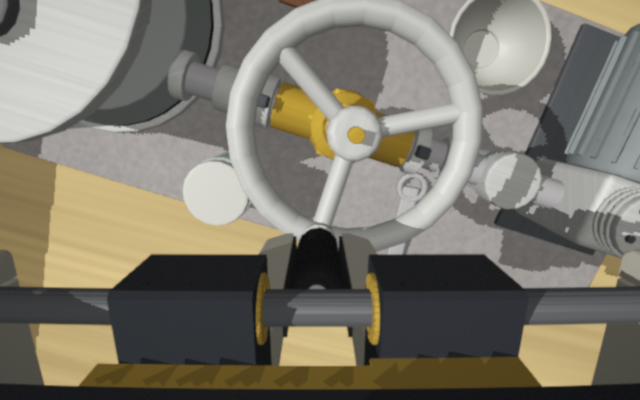

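View pics/s4.png

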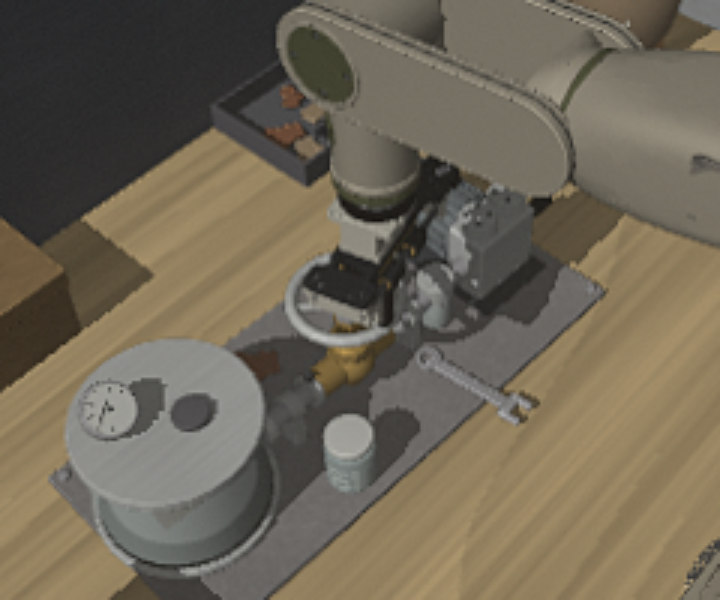

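The wrist view shows the fingers closed on the handle at (318,245), with the handle spoke pointing at the hub (354,132). The side view shows the jar, spanner and sherd in place. The TCP is 1.1 mm from where it was at the stop, two turns on, so I'll hand in.

```bash
python3 -c "
from h import *
s=read_state();print(np.abs(s['dq']).max(),s['tool_pos'],s['opening'])
print(close_job())"
```

```text
0.0023743455327806372 [0.51028258 0.09329133 0.21410913] 0.021556205483178343
the job is handed in; nothing more can be done
None
```

I closed the valve fully against its stop, backed it off two full turns, and handed the job in with the gripper still holding the handle. The hand-in call gave no verdict.

- **Closing:** The wheel started about 0.40 turn open. I turned it clockwise until it hit the stop, where the reaction force rose to 62 N, then held it there for about 1 s at about 8 N.
- **Backing off:** I took it two turns counter-clockwise. The tool ended 1.1 mm (about 0.02 rad) from where it was at the stop. The 0.2 rad tolerance is about 12 mm at the handle.
- **Final state:** The arm is still, the wrist force is about 2 N, and the fingers are closed to 21.5 mm on the 22 mm handle with the squeeze set to 40 N.
- **Surroundings:** In the last pictures, the bowl, jar, spanner and sherd looked undisturbed. I did not re-measure the loose things numerically, and the jar, figurine, brush and spatula off the rig were not in those close-ups.
- **Disagreements:** The networks and my own fits put the hub 2–5 mm apart. The stop's angle was also about 0.05 rad off what my rig yaw estimate predicted, so I used the measured stop as the reference. Before the grip the hand had drifted about 8 mm; I corrected it before turning the wheel.

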